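Lock the lifting handle into a slide rack and carry the rack into its staining dish

ROBOT

A 6-joint arm with a two-finger parallel gripper is mounted at the origin on the work surface. World frame = base frame: x ahead of the robot, y to its left, z up, the work surface at z = 0. Lengths are in m, angles in rad, forces in N, time in s.
With the tool pointing down it reaches from about 0.3 to 0.775 m from the base axis. Payload 14.6 kg.
Tool frame: the origin (TCP) lies midway between the tips of the shut fingers; the grasp point (between the pads) lies 19 mm behind it; z points along the fingers, x is the direction in which the jaws open and shut, and the axes are right-handed (so a half turn about z gives the same grasp; the last joint's range is limited). The gripper opens to 94 mm and grips with 3 to 60 N. Pads are 16 mm wide; open, the fingers measure 119 mm over their backs; the gripper's body (75 mm by 177 mm) begins 78 mm behind the grasp point.
Start: joints at [1.054, 0.3, 1.521, -0, 1.321, -0.067], TCP at [0.239, 0.495, 0.205] pointing down, gripper open.
Joint ranges: [-3.03, 3.03], [-0.79, 2.21], [0.23, 2.52], [-1.04, 4.18], [0, 3.07], [-2.55, 2.55]. Speed limits (rad/s): [2.22, 2.22, 2.57, 3.14, 3.14, 3.14].

INTERFACE

Orientations are given as a unit quaternion [w, x, y, z].
In Python, from rig import arm, cams gives the robot as it stands.
- The arm moves only by the shell command python3 -m handwheel 'ROWS' [FORCE]. ROWS is JSON, one flat list of numbers, 7 for each row, row after row: the shift along the tool's x, y, z in cm, then the turn, a rotation vector about the tool's x, y, z in rad, then the finger opening in cm, from 0 to 9.4. A call has 1 to 8 rows; each row is the pose to reach, as a shift and turn from the pose measured when the call began, along the tool's axes at that moment; what a row does not reach only later rows make up. A row lasts 1/10 s, in which the tool goes at most 50 mm and 8.59 degrees, less where a joint would pass 70% of its speed; a pose out of reach is approached as far as the arm can. A call with a gripper value outside its range is refused whole. The fingers move at their own pace and stop on an object; FORCE is the grip in N (left out, the last holds). Time passes only in rows, so rows that repeat a pose let the fingers close. It gives the time, the measured TCP pose, the force and the opening at its end, in the units of the state.
- arm.state(): the state, without advancing time (a new reading comes with each control period).
- cams.get_image(name): name is "scene" or "top"; returns a dict with "img" (384x512x3 uint8, blue, green, red), "vfov" (degrees; the focal length in pixels is half the picture's height over the tangent of half this angle, whatever the lens; pixels are square), "cx", "cy" (the principal point, pixels), "xyz" and "attitude" of the camera in the world. Camera axes: x right, y down, z forward; pixel columns grow to the right and rows downward; lengths in m; the calibration is good to about 2 mm. A picture is of the moment at which its call begins. There is no depth.
- arm.sign_off(): hands the job in, once; it reports no verdict.
The state is a dict: "t": time; "joints": joint angles; "qd": joint speeds; "tau": joint torques, N m; "tcp_pos": TCP position; "tcp_rot": TCP orientation; "force": force on the tool from outside, world axes, zero at the start; "torque": the same for the moment, N m; "finger_gap": opening from 0.0 (shut) to 1.0 (fully open).
Only numpy, scipy, OpenCV 4.12 (cv2) and the standard library are available. Lean on these libraries where they do the work, as an engineer would, in place of code of your own. Each camera call takes 0.05 s, during which the arm holds its last target. There are 200 camera calls.

TASK

Take the steel T-handle from its holder, find the slot in the slide rack's lifting bridge by feel, pass the toggle through it and turn the handle a quarter turn clockwise (seen from above) so that it holds. Then lift the rack by the handle alone, well clear of the bench, and set it down gently in the open staining dish, standing fully on its floor, leaving the handle upright and still locked in the rack. Go lightly, because the slides are glass: never lean hard on the rack, keep it level, and leave the lidded dish, the bottle and the pipette where they are.

Things in the scene. Friction and masses are not known exactly. Their poses are not given: they have to be found in the camera images.
- handle: Bare-metal T-handle, 64 mm tall, 90 g, standing in its holder, flange on the rim. Origin: centre of the toggle's underside; z up the shaft; x along the toggle. Upward: toggle bar 24 (x) x 7 (y) x 6 mm; round shaft 7 mm diameter (z 6 to 14); round flange 36 mm diameter (z 14 to 17); neck 10 mm diameter; grip plate.
- grip (a point): Centre of the handle's flat grip plate, 48 mm above the handle's origin. The plate is 40 mm wide along the toggle (x), 12 mm thick (y) and 32 mm high, and so shows which way the toggle lies.
- rack: Grey plastic rack of 16 glass slides, loose on the bench, 104 (x) x 84 (y) x 44 mm, slides' tops at 31 mm, about 0.3 kg. Origin: centre of its underside; z up. A spring-steel lifting bridge spans its width (y); its plate gives about 1 mm per 4 N, at most 3 mm. Keep the force between handle and rack under 20 N.
- deck (a point): A point of the rack, 60 mm above its origin, level with the top of the bridge: a plate 44 mm wide (x), 4 mm thick. Its slot, 28 mm long (rack's y) x 9 mm wide (x), goes right through. The bridge is clipped on by hand and not measured: slot and bridge sit anywhere from -10 to +10 mm along the rack's x from this point (0 along y); they stay put under less than 40 N.
- lock (a point): A point of the rack, 46 mm above its origin, 14 mm under point deck: height of the toggle's underside when it is through and the flange lies on the plate. There, or up to 1 mm higher, the toggle turns, clockwise only seen from above, to a stop at a quarter turn (toggle along rack's x). Raised, it seats after 4 mm between ribs 2.5 mm high under the plate, which stop it turning back.
- dish: The open, empty white plastic staining dish, loose, 0.7 kg: outside 124 (x) x 104 (y) x 52 mm high, walls and floor 4 mm thick, so inside 116 x 96 mm: the rack fits with its x along the dish's x, either way round. Origin: centre of its underside; z up.
- holder: Grey plastic holder of the handle, fixed: block 46 x 46 x 36 mm high on a 64 mm foot, with a 28 x 28 mm well, open at the top. Origin: centre of its underside.
- lidded_dish: A second, identical staining dish closed with a white lid with a small round knob (70 mm to the knob's top). Leave it alone. Origin: centre of its underside.
- reagent: Amber reagent bottle, 56 mm diameter, 100 mm tall. Leave it alone. Origin: centre of its underside.
- pipette: White hand pipette lying on the bench, 237 mm long (its x), up to 25 mm thick. Leave it alone. Origin: on the bench under its middle.

How it is judged:
On the way, in this order (a step that is already met when the one before it is completed fails the run):
1. the toggle is through the slot and turned a quarter turn under the bridge (x of handle in the frame of rack between -0.0125 and 0.0125 m and y of handle in the frame of rack between -0.008 and 0.008 m and z of handle in the frame of rack between 0.042 and 0.0515 m and angle between the x axis of handle and the x axis of rack, either way round below 0.26 rad), for 0.2 s.
2. the rack hangs from the locked handle, at least 40 mm clear of the bench, fingers off the rack (all of step 1 and height (world z) of rack above 0.04 m and contact force between the fingers and rack below 0.5 N), for 0.3 s.
At the end, for the whole second after the job is handed in: The rack stands in the open dish, on its floor (within 3 mm of height and level within 0.06 rad); the handle is still in the slot with its toggle under the bridge plate, quarter-turned (toggle along the rack's x within 0.26 rad) and upright within 0.15 rad; all is let go and at rest (all of step 1 and x of rack in the frame of dish between -0.011 and 0.011 m and y of rack in the frame of dish between -0.011 and 0.011 m and z of rack in the frame of dish between 0.001 and 0.007 m and angle between rack's own z axis and vertical below 0.06 rad and angle between handle's own z axis and vertical below 0.15 rad and angle between dish's own z axis and vertical below 0.03 rad and linear speed of each of rack, handle below 0.01 m/s); the robot touches nothing.
It fails at once if the handle bears on the rack or its bridge with more than 20 N (contact force between handle and rack above 20 N).
It fails at once if the rack is tipped by more than 0.3 rad (angle between rack's own z axis and vertical above 0.3 rad).
It fails at once if the rack strikes or is pressed on a dish with more than 25 N (contact force between rack and dish above 25 N or contact force between rack and lidded_dish above 25 N).
It fails at once if the open dish is shoved by more than 30 mm (distance of dish from where it was at the start of the episode above 0.03 m).
It fails at once if the lidded dish, the bottle or the pipette is moved by more than 15 mm (distance of any of lidded_dish, reagent, pipette from where it was at the start of the episode above 0.015 m).
It also fails if it takes over 72 s, if anything falls off the work surface, if the arm or the gripper's body presses on something with over 40 N, if the wrist force passes 120 N, or if a joint passes its speed limit or range.

## Working session

There is one attempt and no reset: what is moved stays moved. The work goes in short steps, Python scripts to look and compute and a shell command to move; the robot and the scene stay as the last step left them, time stands still between calls to the robot, and variables do not carry over. Pictures are saved under pics/ and viewed, and the job is handed in when it is done.

```bash
ls; mkdir -p pics; python3 - <<'E'
from rig import arm,cams
import cv2
print(arm.state())
for n in("scene","top"):
    d=cams.get_image(n); print({k:v for k,v in d.items() if k!='img'}); cv2.imwrite(f'pics/{n}0.png',d['img'])
E
```

```text
pics
{'t': 0.0, 'joints': array([ 1.05439792e+00,  3.00460992e-01,  1.52160427e+00, -1.40002651e-06,
        1.32068908e+00, -6.66101759e-02]), 'qd': array([ 0.00040782, -0.00034482,  0.00028826,  0.00088256,  0.00139894,
       -0.00121276]), 'tau': array([-1.12049293e-03, -5.31815064e+01, -3.52725792e+01,  7.07434723e-02,
        2.44842202e-02, -1.25744891e-04]), 'tcp_pos': array([0.23900065, 0.49505752, 0.20488207]), 'tcp_rot': array([ 2.75948941e-04,  8.46987026e-01,  5.31613244e-01, -5.11104440e-04]), 'force': array([-1.74857826,  0.06970427,  0.56876385]), 'torque': array([-0.04123735,  0.00549008,  0.04947253]), 'finger_gap': 1.0003376803636526}
{'vfov': 56.22949397101587, 'cx': 262.60555738746547, 'cy': 189.90528238713102, 'xyz': array([0.97194504, 0.6524155 , 0.75783986]), 'attitude': array([-0.10344513,  0.23903192,  0.88380883, -0.38864481])}
{'vfov': 56.77247812518997, 'cx': 256.61256709952573, 'cy': 191.78095714133343, 'xyz': array([0.45094988, 0.0168078 , 1.01061743]), 'attitude': array([-0.05190848,  0.71202819, -0.69793891,  0.05659194])}
```

View pics/top0.png

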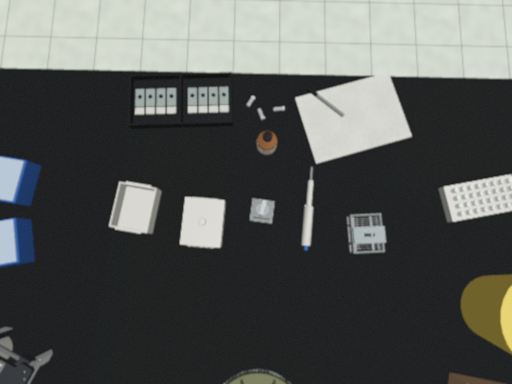

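View pics/scene0.png

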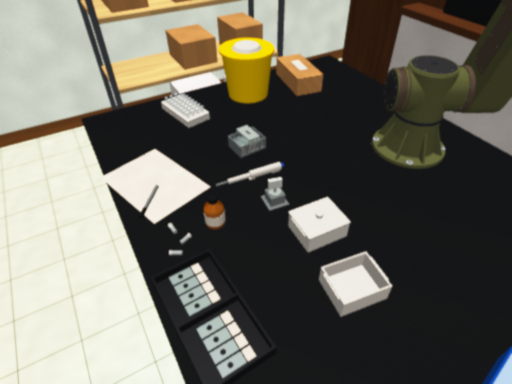

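```bash
cat > h.py <<'E'
import numpy as np,cv2
from rig import arm,cams
from scipy.spatial.transform import Rotation as R
def q(a): return R.from_quat([a[1],a[2],a[3],a[0]])
def look(n): 
    d=cams.get_image(n); d['f']=192/np.tan(np.radians(d['vfov']/2)); return d
def ray(d,u,v): return q(d['attitude']).apply([(u-d['cx'])/d['f'],(v-d['cy'])/d['f'],1.])
def plane(d,u,v,z):
    r=ray(d,u,v); return d['xyz']+r*(z-d['xyz'][2])/r[2]
def proj(d,p):
    c=q(d['attitude']).inv().apply(np.array(p)-d['xyz']); return c[:2]/c[2]*d['f']+[d['cx'],d['cy']]
def crop(d,u,v,w,s,name):
    h=int(w*.75); u0,v0=max(int(u-w/2),0),max(int(v-h/2),0)
    im=d['img'][v0:v0+h,u0:u0+w]; cv2.imwrite(f'pics/{name}.png',cv2.resize(im,None,fx=s,fy=s,interpolation=cv2.INTER_CUBIC)); print(name,'origin',u0,v0,'scale',s)
E
python3 - <<'E'
from h import *
t=look('top'); s=look('scene')
a=t['img'][175:265,100:240]; b=t['img'][175:265,245:400]
def up(i,k): return cv2.resize(i,None,fx=k,fy=k,interpolation=cv2.INTER_CUBIC)
cv2.imwrite('pics/tl.png',up(a,5)); cv2.imwrite('pics/tr.png',up(b,5))
cv2.imwrite('pics/sc.png',up(s['img'][110:320,200:400],3)[:600])
print(plane(t,262,208,.06),plane(t,135,208,.05),plane(t,203,222,.06),plane(t,367,235,.06))
E
```

```text
[ 0.55435445 -0.00341141  0.06      ] [0.54847768 0.34042497 0.05      ] [0.51362638 0.15341365 0.06      ] [ 0.48774991 -0.28436316  0.06      ]
```

View pics/tl.png

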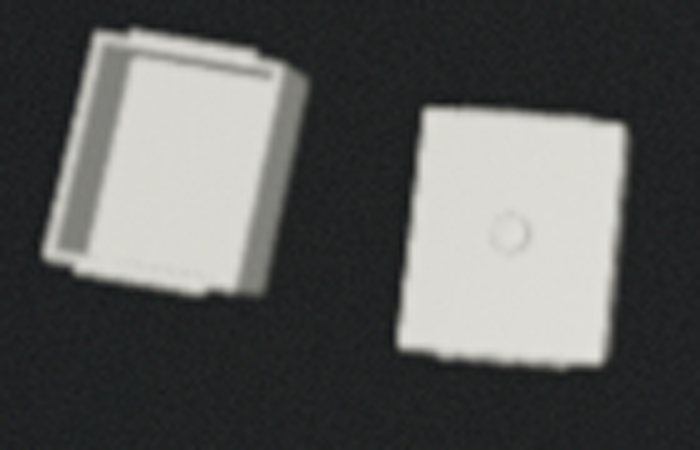

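View pics/tr.png

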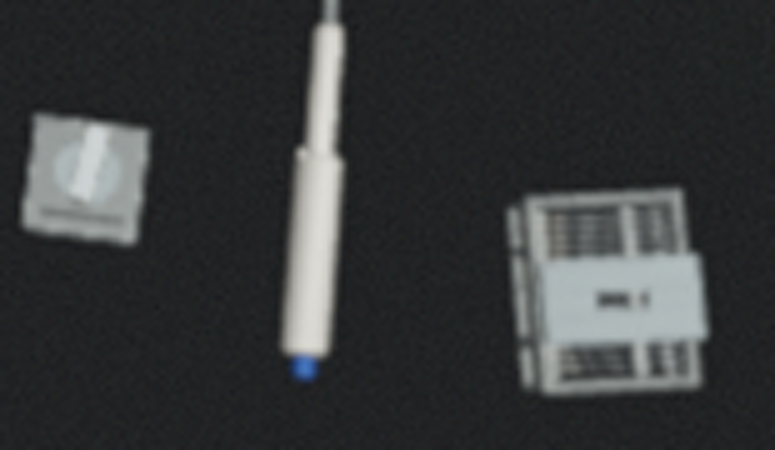

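View pics/sc.png

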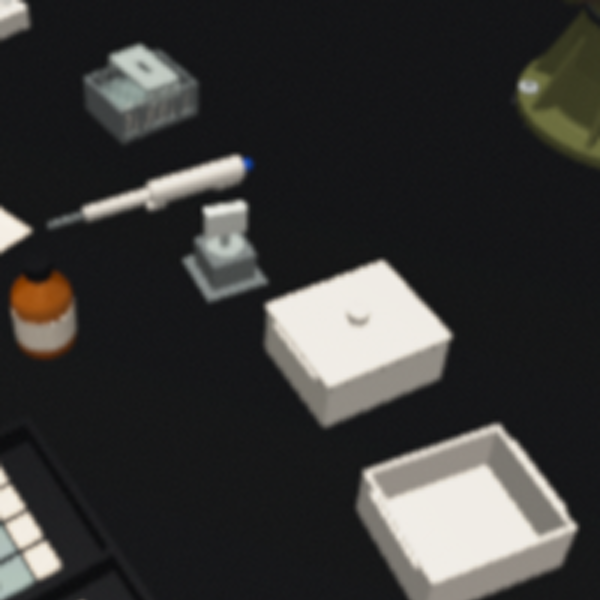

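```bash
python3 - <<'E'
from h import *
t=look('top'); s=look('scene')
T=lambda x,y,z,ox,oy:plane(t,ox+x/5-.4,oy+y/5-.4,z)
def show(n,pts,z,ox,oy):
    P=np.array([T(*p,z,ox,oy)for p in pts]); 
    print(n,'c',P.mean(0).round(4)); 
    for i in range(len(P)): 
        e=P[(i+1)%len(P)]-P[i]; print('   ',P[i].round(4)[:2],'len',np.linalg.norm(e).round(4),'ang',np.degrees(np.arctan2(e[1],e[0])).round(1))
show('dish rim',[(95,32),(285,65),(240,292),(43,260)],.052,100,175)
show('rack bridge',[(540,258),(697,254),(707,340),(545,343)],.06,245,175)
show('rack top',[(527,195),(683,190),(700,388),(545,394)],.044,245,175)
show('slot',[(598,299),(651,299)],.06,245,175)
show('grip top ends',[(100,125),(85,200)],.086,245,175)
# two-view triangulation of slot centre and grip centre
def tri(a,b):
    ra,rb=ray(t,*a),ray(s,*b); A=np.c_[ra,-rb]; k=np.linalg.lstsq(A,s['xyz']-t['xyz'],rcond=None)[0]
    p,w=t['xyz']+ra*k[0],s['xyz']+rb*k[1]; return ((p+w)/2).round(4),np.linalg.norm(p-w).round(4)
print('slot tri',tri((245+624.5/5-.4,175+299/5-.4),(200+145/3,110+67/3)))
print('scene slot on plane',plane(s,200+145/3-.3,110+67/3-.3,.06))
print('scene grip top edge on plane',[plane(s,200+a/3-.3,110+b/3-.3,.086).round(4) for a,b in((205,206),(245,202))])
m=(t['img'].min(2)>50).astype(np.uint8)
n,l,st,c=cv2.connectedComponentsWithStats(m)
for i in range(1,n):
    if 100<st[i][4]<4000:
        r=cv2.minAreaRect(np.argwhere(l==i)[:,::-1].astype(np.float32)); print(c[i].round(1),st[i][4],r)
cv2.imwrite('pics/sc_h.png',cv2.resize(s['img'][165:225,245:305],None,fx=8,fy=8,interpolation=cv2.INTER_CUBIC))
cv2.imwrite('pics/sc_r.png',cv2.resize(s['img'][115:165,215:275],None,fx=10,fy=10,interpolation=cv2.INTER_CUBIC))
E
```

```text
dish rim c [0.5514 0.346  0.052 ]
    [0.6215 0.3898] len 0.106 ang -98.7
    [0.6053 0.285 ] len 0.1246 ang 172.5
    [0.4818 0.3013] len 0.1075 ang 82.0
    [0.4968 0.4078] len 0.126 ang -8.2
rack bridge c [ 0.4897 -0.2899  0.06  ]
    [ 0.5104 -0.2464] len 0.0843 ang -87.4
    [ 0.5142 -0.3307] len 0.0457 ang -175.3
    [ 0.4687 -0.3344] len 0.0863 ang 92.2
    [ 0.4654 -0.2481] len 0.045 ang 2.1
rack top c [ 0.4944 -0.2905  0.044 ]
    [ 0.5456 -0.2445] len 0.0857 ang -87.0
    [ 0.5501 -0.3301] len 0.1069 ang -177.1
    [ 0.4433 -0.3356] len 0.0838 ang 93.3
    [ 0.4385 -0.252 ] len 0.1073 ang 4.0
slot c [ 0.4895 -0.2911  0.06  ]
    [ 0.4892 -0.2769] len 0.0283 ang -88.9
    [ 0.4897 -0.3052] len 0.0283 ang 91.1
grip top ends c [ 0.554  -0.0057  0.086 ]
    [ 0.5738 -0.0093] len 0.0403 ang 169.7
    [ 0.5342 -0.0021] len 0.0403 ang -10.3
slot tri (array([ 0.4871, -0.2894,  0.0594]), np.float64(0.0059))
scene slot on plane [ 0.4856617  -0.28827174  0.06      ]
scene grip top edge on plane [array([ 0.5679, -0.0151,  0.086 ]), array([ 0.5318, -0.0007,  0.086 ])]
[207.8  99.6] 1190
[... 620 characters left out ...]
963623047), (46.22468948364258, 52.72503662109375), 12.26477336883545)
[202.4 222.2] 2234 ((202.30226135253906, 222.076416015625), (43.75440216064453, 52.334625244140625), 5.440331935882568)
[261.6 210.5] 607 ((261.6724853515625, 210.4563446044922), (24.450284957885742, 24.912860870361328), 7.594643592834473)
[365.9 233.1] 1544 ((366.2320556640625, 232.90884399414062), (41.36380386352539, 39.3665657043457), 86.98721313476562)
[  8.1 241.8] 786 ((9.0, 241.5), (47.0, 18.0), 90.0)
[506.5 317.3] 589 ((505.5, 318.0), (66.0, 11.0), 90.0)
[ 18.7 363.7] 1240 ((26.0, 359.5), (47.0, 52.0), 90.0)
[257.  377.2] 720 ((257.0, 375.5), (68.0, 15.0), 0.0)
[467.6 379.8] 306 ((476.0, 378.0), (54.0, 10.0), 0.0)
```

View pics/sc_h.png

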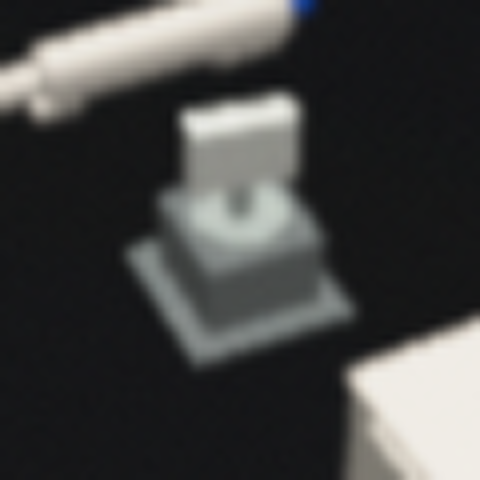

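View pics/sc_r.png

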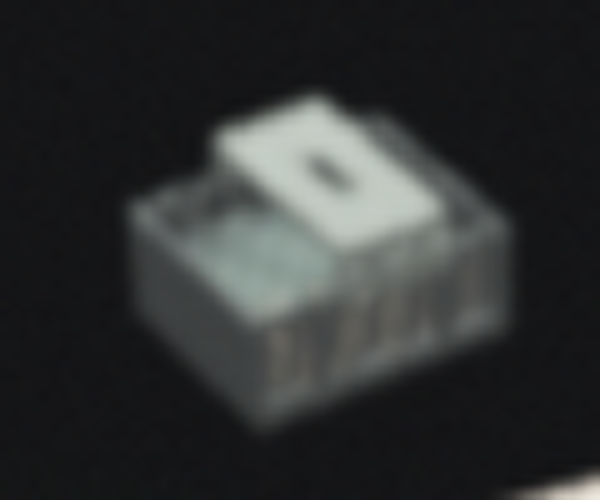

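```bash
cat >> h.py <<'E'
def yaw(s): 
    x=q(s['tcp_rot']).apply([1,0,0]); return np.degrees(np.arctan2(x[1],x[0]))
def go(x,y,z,yw):
    "print tool-frame shift (cm) and rotvec to reach TCP xyz, jaw yaw (deg), pointing straight down"
    s=arm.state(); r=q(s['tcp_rot']); a=np.radians(yw)
    tgt=R.from_matrix(np.c_[[np.cos(a),np.sin(a),0],[np.sin(a),-np.cos(a),0],[0,0,-1]])
    print('t',round(s['t'],2),'tcp',s['tcp_pos'].round(4),'yaw',yaw(s).round(2),'F',s['force'].round(2),'gap',round(s['finger_gap']*94,1))
    print('row',(r.inv().apply(np.array([x,y,z])-s['tcp_pos'])*100).round(2),(r.inv()*tgt).as_rotvec().round(3))
E
python3 -c "
from h import *
go(.553,-.006,.12,80)"
```

```text
t 0.3 tcp [0.2391 0.4952 0.2053] yaw 64.23 F [ 0.61 -0.43 -0.78] gap 94.0
row [-31.48  50.06   8.54] [-0.     0.    -0.275]
```

```bash
python3 -m handwheel '[-31.48,50.06,8.5,0,0,-0.275,6, -31.48,50.06,8.5,0,0,-0.275,6, -31.48,50.06,8.5,0,0,-0.275,6, -31.48,50.06,8.5,0,0,-0.275,6, -31.48,50.06,8.5,0,0,-0.275,6, -31.48,50.06,8.5,0,0,-0.275,6, -31.48,50.06,8.5,0,0,-0.275,6, -31.48,50.06,8.5,0,0,-0.275,6]' 20; python3 -c "
from h import *
go(.553,-.006,.12,80)"
```

```text
t: 1.1
tcp_pos: [0.4483, 0.1607, 0.1489]
tcp_rot: [0.0, 0.766, 0.643, 0.0]
force: [1.0, 0.6, -0.5]
finger_gap: 0.635
t 1.1 tcp [0.4483 0.1607 0.1489] yaw 79.99 F [ 1.05  0.64 -0.49] gap 59.7
row [-14.6   13.21   2.9 ] [ 0.  0. -0.]
```

```bash
python3 -m handwheel '[-14.6,13.2,2.9,0,0,0,4, -14.6,13.2,2.9,0,0,0,4, -14.6,13.2,2.9,0,0,0,4, -14.6,13.2,2.9,0,0,0,4, -14.6,13.2,2.9,0,0,0,4, -14.6,13.2,2.9,0,0,0,4]'; python3 - <<'E'
from h import *
go(.553,-.006,.053,80)
s=look('scene');t=look('top')
crop(s,275,180,80,8,'a_s'); crop(t,262,205,70,8,'a_t')
E
```

```text
t: 1.7
tcp_pos: [0.5528, -0.0066, 0.1194]
tcp_rot: [-0.0, 0.767, 0.642, -0.0]
force: [0.7, 0.9, 0.3]
finger_gap: 0.426
t 1.7 tcp [ 0.5528 -0.0066  0.1194] yaw 79.88 F [0.69 0.95 0.29] gap 40.1
row [0.07 0.02 6.64] [-0.001  0.    -0.002]
a_s origin 235 150 scale 8
a_t origin 227 179 scale 8
```

View pics/a_s.png

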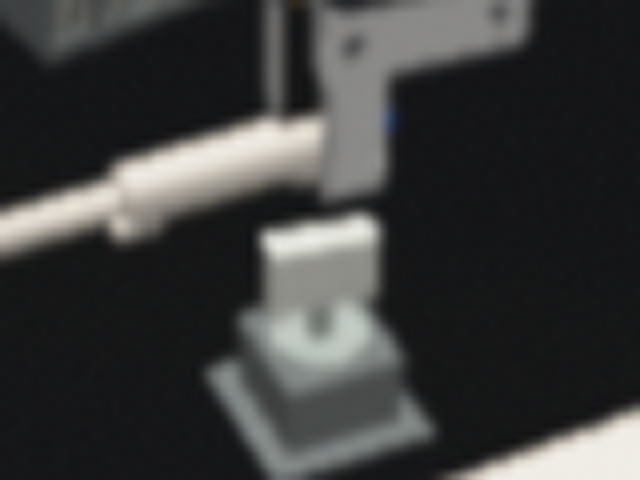

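```bash
python3 -m handwheel '[0,0,3.5,0,0,0,4, 0,0,6.6,0,0,0,4, 0,0,6.6,0,0,0,4, 0,0,6.6,0,0,0,4]'; python3 - <<'E'
from h import *
go(.553,-.006,.053,80)
s=look('scene')
crop(s,275,185,80,8,'b_s')
E
```

```text
t: 2.2
tcp_pos: [0.5526, -0.0043, 0.0552]
tcp_rot: [0.0, 0.765, 0.643, 0.0]
force: [0.2, -0.3, 0.2]
finger_gap: 0.426
t 2.2 tcp [ 0.5526 -0.0043  0.0552] yaw 80.1 F [ 0.21 -0.31  0.24] gap 40.1
row [-0.16  0.07  0.22] [ 0.    -0.     0.002]
b_s origin 235 155 scale 8
```

View pics/b_s.png

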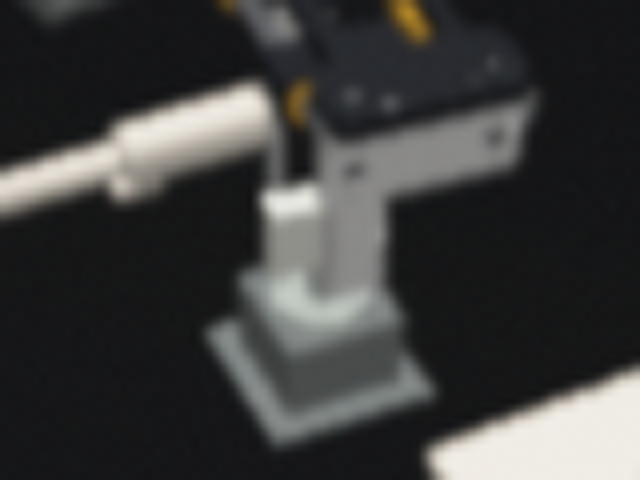

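```bash
python3 -m handwheel '[0,0,0.2,0,0,0,2, 0,0,0.2,0,0,0,1, 0,0,0.2,0,0,0,0.5, 0,0,0.2,0,0,0,0.5, 0,0,0.2,0,0,0,0.5, 0,0,0.2,0,0,0,0.5]' 40;  python3 -c "
from h import *
go(.553,-.006,.053,80)"
```

```text
t: 2.85
tcp_pos: [0.5534, -0.0045, 0.0543]
tcp_rot: [0.001, 0.766, 0.643, 0.001]
force: [-0.7, 1.3, 6.5]
finger_gap: 0.124
t 2.85 tcp [ 0.5534 -0.0045  0.0543] yaw 80.08 F [-0.71  1.29  6.49] gap 11.6
row [-0.15 -0.01  0.13] [ 0.003 -0.     0.001]
```

```bash
python3 -m handwheel '[0,0,-2,0,0,0,0.5, 0,0,-5,0,0,0,0.5, 0,0,-10,0,0,0,0.5, 0,0,-13,0,0,0,0.5, 0,0,-13,0,0,0,0.5]';  python3 -c "
from h import *
go(.4875,-.290,.16,3.2)"
```

```text
t: 3.35
tcp_pos: [0.5545, -0.0046, 0.1886]
tcp_rot: [0.003, 0.766, 0.643, 0.003]
force: [0.4, 0.2, -1.2]
finger_gap: 0.126
t 3.35 tcp [ 0.5545 -0.0046  0.1886] yaw 80.08 F [ 0.41  0.21 -1.19] gap 11.9
row [-29.27  -1.71   2.81] [ 0.007 -0.007  1.342]
```

```bash
python3 -m handwheel '[-29.3,-1.7,1,0,0,1.342,0.5, -29.3,-1.7,1,0,0,1.342,0.5, -29.3,-1.7,1,0,0,1.342,0.5, -29.3,-1.7,1,0,0,1.342,0.5, -29.3,-1.7,1,0,0,1.342,0.5, -29.3,-1.7,1,0,0,1.342,0.5, -29.3,-1.7,1,0,0,1.342,0.5, -29.3,-1.7,1,0,0,1.342,0.5]';  python3 -c "
from h import *
go(.4875,-.290,.13,3.2)"
```

```text
t: 4.15
tcp_pos: [0.4864, -0.2914, 0.1765]
tcp_rot: [-0.0, 0.996, 0.094, 0.004]
force: [0.5, 0.4, -0.8]
finger_gap: 0.128
t 4.15 tcp [ 0.4864 -0.2914  0.1765] yaw 10.83 F [ 0.53  0.39 -0.83] gap 12.0
row [ 0.1  -0.12  4.65] [-0.    -0.007  0.133]
```

```bash
python3 -m handwheel '[0.1,-0.1,4.6,0,-0.007,0.133,0.5, 0.1,-0.1,4.6,0,-0.007,0.133,0.5, 0.1,-0.1,4.6,0,-0.007,0.133,0.5, 0.1,-0.1,4.6,0,-0.007,0.133,0.5]';  python3 - <<'E'
from h import *
go(.4875,-.290,.11,3.2)
s=look('scene');t=look('top')
crop(s,245,125,80,8,'c_s'); crop(t,367,230,80,8,'c_t')
E
```

```text
t: 4.55
tcp_pos: [0.488, -0.2905, 0.1319]
tcp_rot: [0.0, 1.0, 0.03, 0.001]
force: [-0.2, -1.0, -0.6]
finger_gap: 0.125
t 4.55 tcp [ 0.488  -0.2905  0.1319] yaw 3.42 F [-0.21 -1.04 -0.63] gap 11.8
row [-0.05 -0.05  2.19] [ 0.001 -0.001  0.004]
c_s origin 205 95 scale 8
c_t origin 327 200 scale 8
```

View pics/c_s.png

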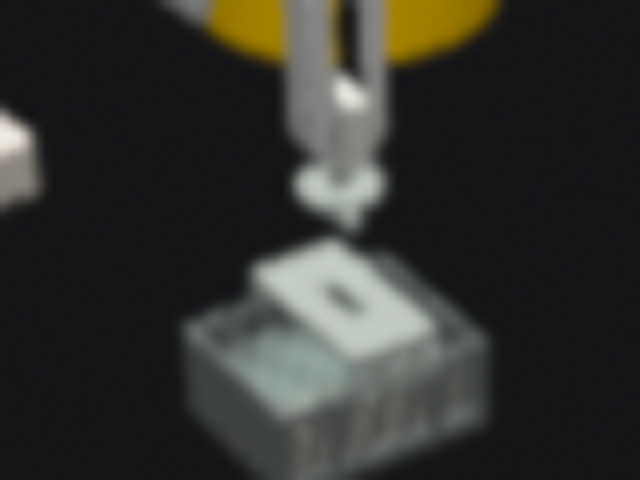

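View pics/c_t.png

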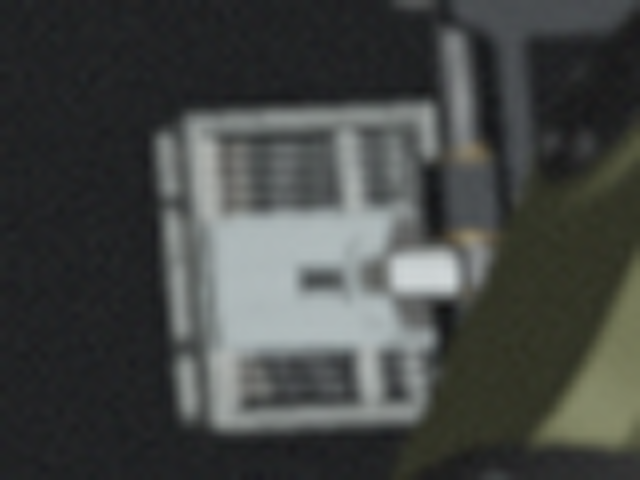

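```bash
python3 - <<'E'
from h import *
t=look('top');s=look('scene')
c=lambda u,v,o:(o[0]+u/8-.44,o[1]+v/8-.44)
print('top: grip',plane(t,*c(425,270,(327,200)),.1636),'slot',plane(t,369.5,234.4,.06))
print('scene: flange',plane(s,*c(340,185,(205,95)),.1166),'slot',plane(s,*c(343,295,(205,95)),.06))
print('grip top scene',plane(s,*c(350,93,(205,95)),.1636))
E
```

```text
top: grip [ 0.4883238  -0.28186678  0.1636    ] slot [ 0.48947027 -0.29108615  0.06      ]
scene: flange [ 0.48649407 -0.29002353  0.1166    ] slot [ 0.48567629 -0.29262077  0.06      ]
grip top scene [ 0.48465748 -0.28162611  0.1636    ]
```

```bash
python3 -m handwheel '[0.05,0.07,1.7,0,0,0,0.5, 0.05,0.07,3.2,0,0,0.003,0.5, 0.05,0.07,3.5,0,0,0.003,0.5, 0.05,0.07,3.5,0,0,0.003,0.5]';  python3 - <<'E'
from h import *
go(.4885,-.2912,.093,3.2)
s=look('scene')
crop(s,245,130,50,14,'d_s')
E
```

```text
t: 5.15
tcp_pos: [0.4885, -0.2911, 0.0968]
tcp_rot: [0.0, 1.0, 0.027, 0.001]
force: [-0.2, -0.4, -1.0]
finger_gap: 0.128
t 5.15 tcp [ 0.4885 -0.2911  0.0968] yaw 3.14 F [-0.17 -0.45 -1.01] gap 12.0
row [0.   0.01 0.38] [ 0.001 -0.001 -0.001]
d_s origin 220 111 scale 14
```

View pics/d_s.png

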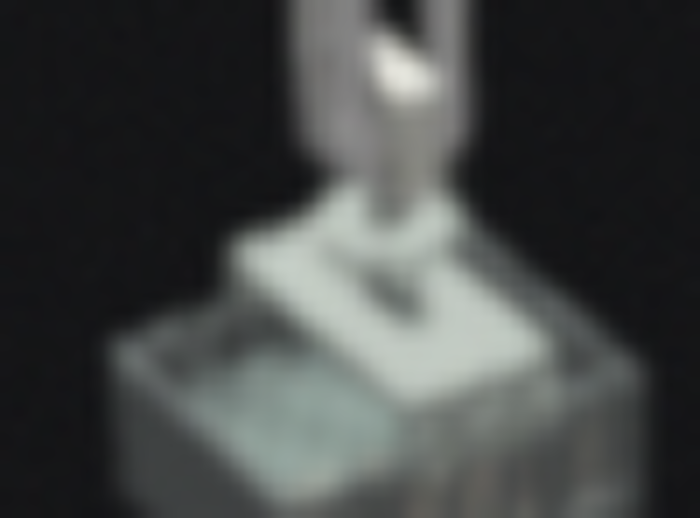

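```bash
python3 -m handwheel '[0,0,0.2,0,0,0,0.5, 0,0,0.4,0,0,0,0.5, 0,0,0.5,0,0,0,0.5, 0,0,0.6,0,0,0,0.5, 0,0,0.6,0,0,0,0.5]';  python3 -c "
from h import *
go(.4885,-.2912,.093,3.2)"
```

```text
t: 5.7
tcp_pos: [0.4886, -0.2912, 0.0912]
tcp_rot: [0.001, 1.0, 0.027, 0.001]
force: [-0.4, 0.1, -1.3]
finger_gap: 0.124
t 5.7 tcp [ 0.4886 -0.2912  0.0912] yaw 3.14 F [-0.42  0.09 -1.28] gap 11.6
row [-0.01 -0.   -0.18] [ 0.001 -0.002 -0.001]
```

```bash
python3 -m handwheel '[0,0,0.1,0,0,0,0.5, 0,0,0.2,0,0,0,0.5, 0,0,0.2,0,0,0,0.5]';  python3 -m handwheel '[0,0,0.1,0,0,0,0.5, 0,0,0.2,0,0,0,0.5, 0,0,0.2,0,0,0,0.5]'
```

```text
t: 6.0
tcp_pos: [0.4886, -0.2912, 0.089]
tcp_rot: [0.0, 1.0, 0.027, 0.001]
force: [-0.4, -0.9, -0.2]
finger_gap: 0.126
t: 6.3
tcp_pos: [0.4885, -0.2912, 0.0869]
tcp_rot: [0.0, 1.0, 0.027, 0.001]
force: [0.2, 0.1, -0.9]
finger_gap: 0.126
```

```bash
python3 -m handwheel '[0,0,0.2,0,0,0,0.5, 0,0,0.4,0,0,0,0.5, 0,0,0.5,0,0,0,0.5, 0,0,0.6,0,0,0,0.5, 0,0,0.6,0,0,0,0.5]';  python3 - <<'E'
from h import *
go(.4885,-.2912,.0785,3.2)
s=look('scene')
crop(s,245,130,50,14,'e_s')
E
```

```text
t: 6.8
tcp_pos: [0.4885, -0.2911, 0.0807]
tcp_rot: [0.0, 1.0, 0.027, 0.001]
force: [0.7, -0.3, -1.3]
finger_gap: 0.122
t 6.8 tcp [ 0.4885 -0.2911  0.0807] yaw 3.14 F [ 0.67 -0.33 -1.26] gap 11.5
row [0.   0.01 0.22] [ 0.001 -0.001 -0.001]
e_s origin 220 111 scale 14
```

View pics/e_s.png

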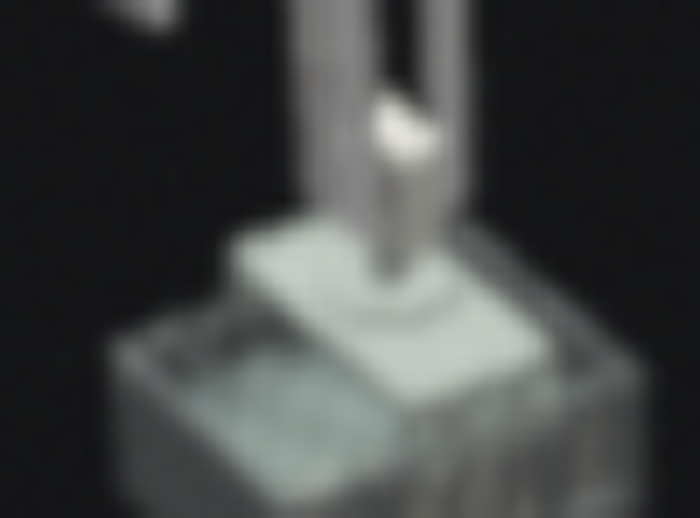

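The toggle is through; the flange is almost on the plate. Now I go down in small steps to contact.

```bash
python3 -m handwheel '[0,0,0.1,0,0,0,0.5, 0,0,0.15,0,0,0,0.5, 0,0,0.15,0,0,0,0.5]'; python3 -m handwheel '[0,0,0.05,0,0,0,0.5, 0,0,0.1,0,0,0,0.5, 0,0,0.1,0,0,0,0.5]'; python3 -c "
from h import *
print(arm.state()['force'],arm.state()['tcp_pos'])"
```

```text
t: 7.15
tcp_pos: [0.4885, -0.2911, 0.0792]
tcp_rot: [0.0, 1.0, 0.027, 0.001]
force: [-0.9, 0.6, -0.6]
finger_gap: 0.124
t: 7.45
tcp_pos: [0.4885, -0.2911, 0.0782]
tcp_rot: [0.0, 1.0, 0.027, 0.001]
force: [0.5, 0.3, 0.1]
finger_gap: 0.128
[0.54604012 0.25743626 0.0539507 ] [ 0.48848945 -0.2911356   0.07819667]
```

```bash
python3 -m handwheel '[0,0,0.05,0,0,0,0.5, 0,0,0.05,0,0,0,0.5, 0,0,0.05,0,0,0,0.5]'
```

```text
t: 7.75
tcp_pos: [0.4885, -0.2912, 0.0778]
tcp_rot: [0.0, 1.0, 0.027, 0.001]
force: [-0.5, -0.4, 0.6]
finger_gap: 0.125
```

```bash
python3 -m handwheel '[0,0,0.05,0,0,0,0.5, 0,0,0.05,0,0,0,0.5, 0,0,0.05,0,0,0,0.5]'
```

```text
t: 8.05
tcp_pos: [0.4886, -0.2912, 0.0774]
tcp_rot: [0.0, 1.0, 0.027, 0.001]
force: [-0.6, 0.6, 3.6]
finger_gap: 0.12
```

```bash
python3 -m handwheel '[0,0,-0.07,0,0,0,0.5, 0,0,-0.07,0,0,0.15,0.5, 0,0,-0.07,0,0,0.30,0.5, 0,0,-0.07,0,0,0.4,0.5, 0,0,-0.07,0,0,0.4,0.5]'; python3 -c "
from h import *
go(.4886,-.2912,.0781,-86.8)
print(arm.state()['torque'])"
```

```text
t: 8.55
tcp_pos: [0.4886, -0.2912, 0.078]
tcp_rot: [0.0, 0.985, -0.172, 0.001]
force: [-0.9, 0.6, -0.1]
finger_gap: 0.127
t 8.55 tcp [ 0.4886 -0.2912  0.078 ] yaw -19.87 F [-0.92  0.61 -0.1 ] gap 12.0
row [ 0.    0.   -0.01] [-1.000e-03 -2.000e-03  1.168e+00]
[0.0074857  0.11163827 0.02332466]
```

```bash
python3 -m handwheel '[0,0,0,0,0,0.15,0.5, 0,0,0,0,0,0.3,0.5, 0,0,0,0,0,0.45,0.5, 0,0,0,0,0,0.6,0.5, 0,0,0,0,0,0.7,0.5, 0,0,0,0,0,0.7,0.5]'; python3 - <<'E'
from h import *
go(.4886,-.2912,.0781,-86.8)
print(arm.state()['torque'])
s=look('scene');t=look('top')
crop(s,245,130,60,12,'f_s'); crop(t,367,230,80,8,'f_t')
E
```

```text
t: 9.15
tcp_pos: [0.4886, -0.2912, 0.078]
tcp_rot: [-0.0, 0.866, -0.499, 0.001]
force: [0.2, -0.0, 0.1]
finger_gap: 0.127
t 9.15 tcp [ 0.4886 -0.2912  0.078 ] yaw -59.89 F [ 0.21 -0.04  0.14] gap 11.9
row [ 0.   -0.   -0.01] [-0.001 -0.001  0.47 ]
[-0.0107088   0.14294829 -0.01742769]
f_s origin 215 107 scale 12
f_t origin 327 200 scale 8
```

View pics/f_s.png

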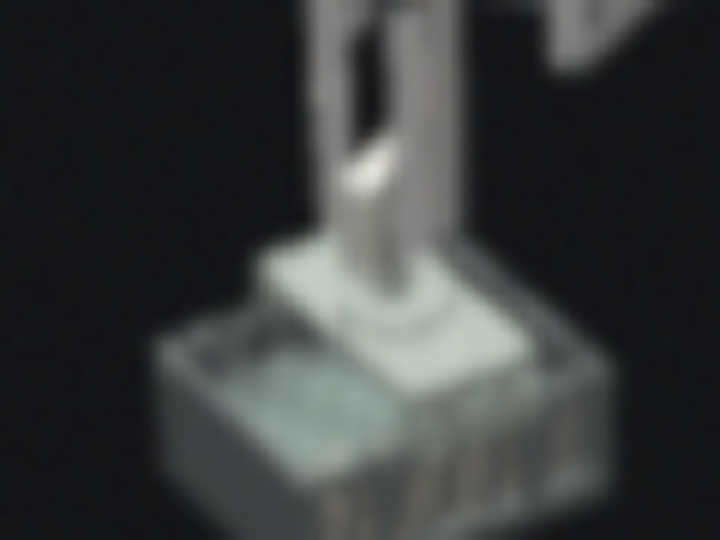

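View pics/f_t.png

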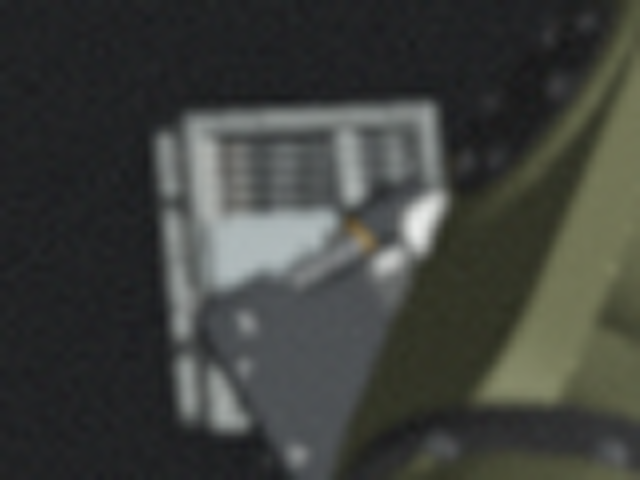

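```bash
python3 -m handwheel '[0,0,0,0,0,0.15,0.5, 0,0,0,0,0,0.3,0.5, 0,0,0,0,0,0.4,0.5, 0,0,0,0,0,0.47,0.5, 0,0,0,0,0,0.47,0.5]'; python3 - <<'E'
from h import *
go(.4886,-.2912,.0781,-86.8)
print(arm.state()['torque'])
E
```

```text
t: 9.75
tcp_pos: [0.4886, -0.2908, 0.0779]
tcp_rot: [-0.0, 0.729, -0.685, 0.001]
force: [0.7, 2.8, 0.6]
finger_gap: 0.127
t 9.75 tcp [ 0.4886 -0.2908  0.0779] yaw -86.47 F [0.71 2.78 0.55] gap 11.9
row [ 0.04  0.01 -0.02] [-0.001 -0.     0.006]
[ 0.44689096 -0.04756806 -0.01544376]
```

```bash
python3 -m handwheel '[0,0,-0.2,0,0,0,0.5, 0,0,-0.4,0,0,0,0.5, 0,0,-0.5,0,0,0,0.5, 0,0,-0.6,0,0,0,0.5, 0,0,-0.7,0,0,0,0.5, 0,0,-0.8,0,0,0,0.5, 0,0,-0.8,0,0,0,0.5]'; python3 - <<'E'
from h import *
go(.4886,-.2912,.0781,-86.8)
s=look('scene');t=look('top')
crop(s,245,130,60,12,'g_s'); crop(t,367,230,80,8,'g_t')
E
```

```text
t: 10.45
tcp_pos: [0.4886, -0.2909, 0.086]
tcp_rot: [-0.0, 0.729, -0.685, 0.001]
force: [-0.3, -0.2, -3.8]
finger_gap: 0.125
t 10.45 tcp [ 0.4886 -0.2909  0.086 ] yaw -86.46 F [-0.31 -0.23 -3.79] gap 11.8
row [0.03 0.01 0.79] [-0.002 -0.     0.006]
g_s origin 215 107 scale 12
g_t origin 327 200 scale 8
```

View pics/g_s.png

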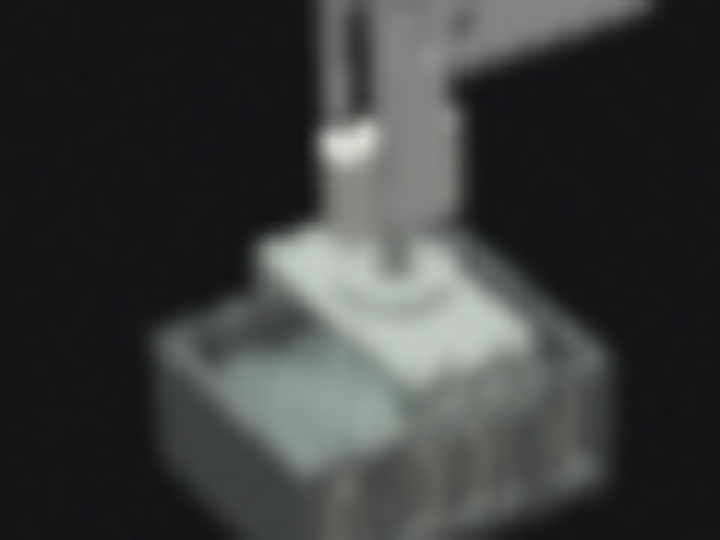

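View pics/g_t.png

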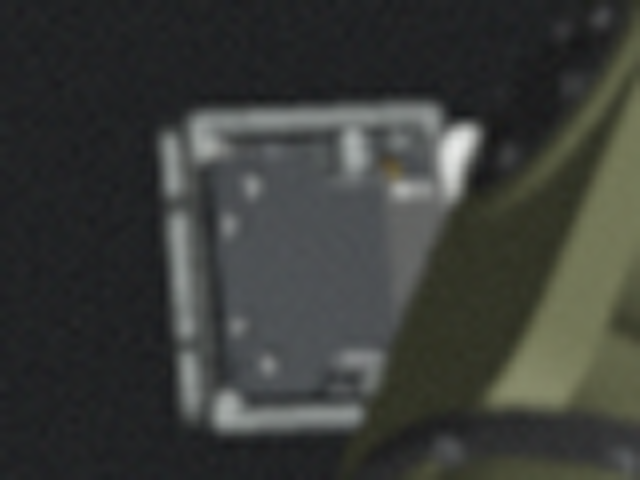

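```bash
python3 -m handwheel '[0,0,-1,0,0,0,0.5, 0,0,-3,0,0,0,0.5, 0,0,-5,0,0,0,0.5, 0,0,-7,0,0,0,0.5, 0,0,-9,0,0,0,0.5, 0,0,-11,0,0,0,0.5, 0,0,-11,0,0,0,0.5, 0,0,-11,0,0,0,0.5]'; python3 - <<'E'
from h import *
go(.55,.342,.196,-98)
s=look('scene');t=look('top')
crop(s,245,110,100,7,'h_s'); crop(t,367,230,80,8,'h_t')
E
```

```text
t: 11.35
tcp_pos: [0.4884, -0.2908, 0.1957]
tcp_rot: [-0.0, 0.729, -0.685, 0.001]
force: [-0.3, -1.1, -6.0]
finger_gap: 0.124
t 11.35 tcp [ 0.4884 -0.2908  0.1957] yaw -86.46 F [-0.29 -1.06 -6.03] gap 11.7
row [-6.278e+01 -1.005e+01 -3.000e-02] [-0.002 -0.     0.201]
h_s origin 195 72 scale 7
h_t origin 327 200 scale 8
```

View pics/h_s.png

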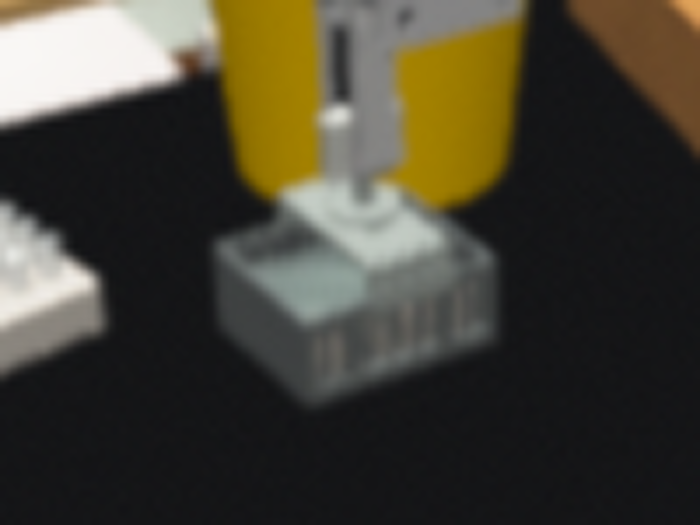

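View pics/h_t.png

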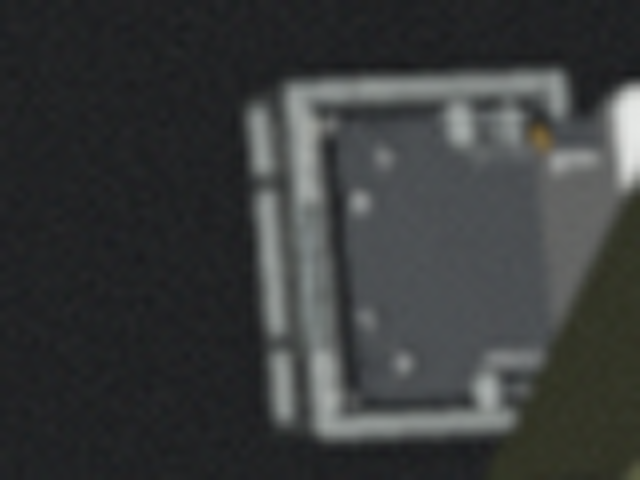

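```bash
python3 -m handwheel '[-1,-0.15,0,0,0,0,0.5, -3,-0.46,0,0,0,0.01,0.5, -6,-0.91,0,0,0,0.02,0.5, -10,-1.52,0,0,0,0.03,0.5, -14,-2.13,0,0,0,0.04,0.5, -18,-2.74,0,0,0,0.05,0.5, -22,-3.35,0,0,0,0.06,0.5, -25,-3.8,0,0,0,0.07,0.5]'; python3 - <<'E'
from h import *
go(.5455,.346,.196,-97.8)
E
```

```text
t: 12.25
tcp_pos: [0.51, -0.0358, 0.1944]
tcp_rot: [0.0, -0.704, 0.71, 0.001]
force: [0.5, -0.2, -4.5]
finger_gap: 0.122
t 12.25 tcp [ 0.51   -0.0358  0.1944] yaw -90.43 F [ 0.54 -0.16 -4.51] gap 11.4
row [-38.21  -3.26  -0.11] [0.001 0.001 0.129]
```

```bash
python3 -m handwheel '[-2,-0.17,0,0,0,0.01,0.5, -6,-0.51,0,0,0,0.02,0.5, -11,-0.94,0,0,0,0.04,0.5, -16,-1.37,0,0,0,0.06,0.5, -21,-1.8,0,0,0,0.08,0.5, -26,-2.2,0,0,0,0.09,0.5, -30,-2.55,0,0,0,0.1,0.5, -33,-2.8,0,0,0,0.11,0.5]'; python3 - <<'E'
from h import *
go(.5455,.346,.196,-97.8)
E
```

```text
t: 13.05
tcp_pos: [0.5394, 0.2971, 0.1938]
tcp_rot: [-0.0, -0.665, 0.747, 0.001]
force: [0.1, 0.0, -5.3]
finger_gap: 0.127
t 13.05 tcp [0.5394 0.2971 0.1938] yaw -96.65 F [ 0.06  0.03 -5.29] gap 12.0
row [-4.93 -0.04 -0.21] [0.003 0.001 0.02 ]
```

```bash
python3 -m handwheel '[-2,0,0,0,0,0.01,0.5, -4,0,0,0,0,0.02,0.5, -4.9,0,0.5,0,0,0.02,0.5, -4.9,0,2,0,0,0.02,0.5, -4.9,0,3.5,0,0,0.02,0.5, -4.9,0,4.3,0,0,0.02,0.5, -4.9,0,4.3,0,0,0.02,0.5]'; python3 - <<'E'
from h import *
go(.5455,.346,.15,-97.8)
s=look('scene');t=look('top')
crop(s,355,260,110,7,'i_s'); crop(t,135,200,80,8,'i_t')
E
```

```text
t: 13.75
tcp_pos: [0.5444, 0.3448, 0.1489]
tcp_rot: [-0.002, -0.657, 0.754, 0.002]
force: [0.1, 0.4, -4.8]
finger_gap: 0.122
t 13.75 tcp [0.5444 0.3448 0.1489] yaw -97.85 F [ 0.09  0.38 -4.82] gap 11.5
row [-0.14 -0.09 -0.11] [ 0.005 -0.001 -0.001]
i_s origin 300 219 scale 7
i_t origin 95 170 scale 8
```

View pics/i_s.png

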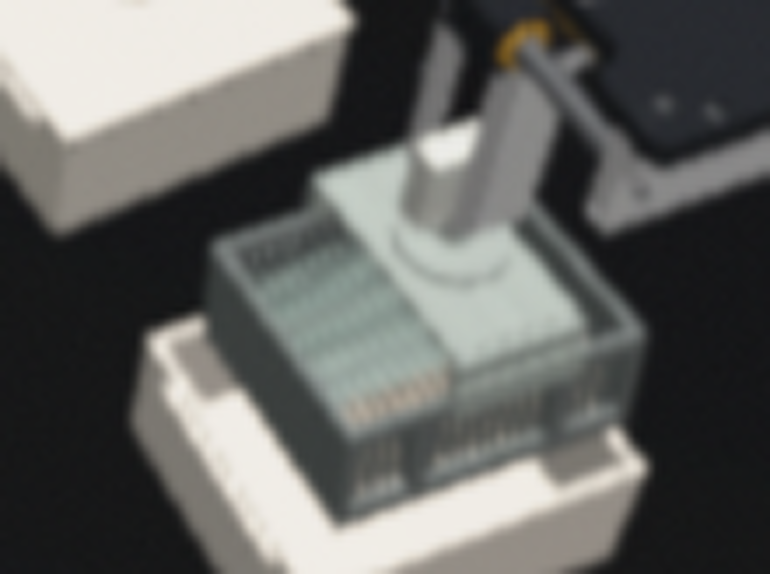

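View pics/i_t.png

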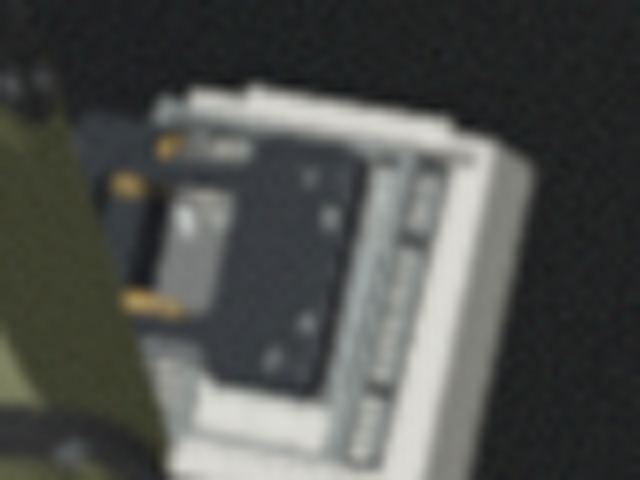

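```bash
python3 - <<'E'
from h import *
t=look('top');s=look('scene')
def S(p,o,k,z): return plane(s,o[0]+p[0]/k-.45,o[1]+p[1]/k-.45,z)
def Tt(p,z): return plane(t,95+p[0]/8-.45,170+p[1]/8-.45,z)
d=np.array([S(p,(200,110),3,.052) for p in((365,470),(500,427),(577,525),(430,583))])
print('scene dish',d.mean(0).round(4),[np.linalg.norm(d[i]-d[(i+1)%4]).round(4) for i in range(4)]);print(d.round(4))
r=np.array([S(p,(300,219),7,.111) for p in((213,245),(345,437),(645,328))])
print('scene rack',((r[0]+r[2])/2).round(4),np.linalg.norm(r[0]-r[1]).round(4),np.linalg.norm(r[2]-r[1]).round(4));print(r.round(4))
print('bottom front',S((340,522),(300,219),7,.067))
print('dish corners l r now',S((148,335),(300,219),7,.052),S((648,462),(300,219),7,.052))
print('top: dish right rim outer',Tt((500,140),.052),Tt((430,480),.052),'rack bottom rail',Tt((440,165),.069),Tt((372,465),.069),)
print('rack far edge top (left,right)',Tt((160,108),.111),Tt((405,155),.111))
E
```

```text
scene dish [0.5497 0.3479 0.052 ] [np.float64(0.1222), np.float64(0.0994), np.float64(0.1275), np.float64(0.1037)]
[[0.6018 0.2869 0.052 ]
 [0.4816 0.3086 0.052 ]
 [0.4945 0.4071 0.052 ]
 [0.6207 0.3889 0.052 ]]
scene rack [0.5477 0.3464 0.111 ] 0.0768 0.1068
[[0.5954 0.3001 0.111 ]
 [0.6055 0.3762 0.111 ]
 [0.5    0.3926 0.111 ]]
bottom front [0.60188058 0.38018457 0.067     ]
dish corners l r now [0.60323637 0.28670896 0.052     ] [0.49406389 0.40737992 0.052     ]
top: dish right rim outer [0.60687728 0.2838531  0.052     ] [0.49104648 0.30006898 0.052     ] rack bottom rail [0.59522311 0.29861861 0.069     ] [0.49486981 0.31441298 0.069     ]
rack far edge top (left,right) [0.60541373 0.37674186 0.111     ] [0.59179242 0.29742522 0.111     ]
```

```bash
python3 -c "
from h import *
go(.5466,.3451,.130,-97.8)"
```

```text
t 13.95 tcp [0.5453 0.3457 0.1516] yaw -97.82 F [-0.19 -0.71 -4.18] gap 11.8
row [ 0.04 -0.14  2.16] [ 0.002  0.002 -0.   ]
```

```bash
python3 -m handwheel '[0,-0.17,0.3,0,0,0,0.5, 0,-0.17,1,0,0,0,0.5, 0,-0.17,2,0,0,0,0.5, 0,-0.17,2.5,0,0,0,0.5, 0,-0.17,2.5,0,0,0,0.5]'; python3 - <<'E'
from h import *
go(.547,.3457,.09,-97.8)
s=look('scene');t=look('top')
crop(s,355,260,110,7,'j_s'); crop(t,135,200,80,8,'j_t')
E
```

```text
t: 14.45
tcp_pos: [0.5467, 0.3455, 0.1257]
tcp_rot: [-0.0, -0.657, 0.754, 0.001]
force: [-0.4, 0.1, -3.5]
finger_gap: 0.123
t 14.45 tcp [0.5467 0.3455 0.1257] yaw -97.81 F [-0.43  0.1  -3.45] gap 11.6
row [-0.02 -0.04  3.57] [ 0.002  0.001 -0.   ]
j_s origin 300 219 scale 7
j_t origin 95 170 scale 8
```

View pics/j_s.png

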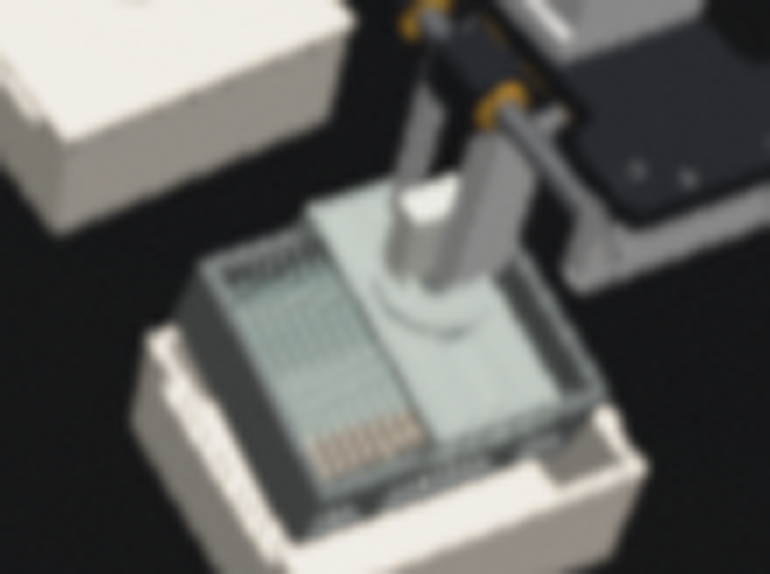

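View pics/j_t.png

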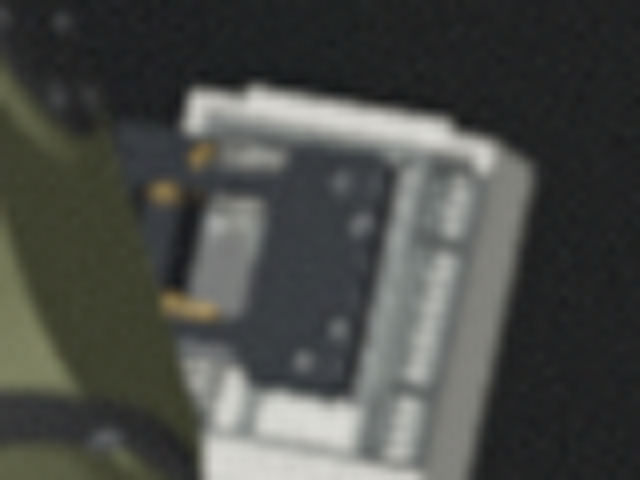

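```bash
python3 - <<'E'
from h import *
go(.547,.3457,.09,-97.8)
t=look('top');s=look('scene')
def S(p,z): return plane(s,300+p[0]/7-.45,219+p[1]/7-.45,z)
def Tt(p,z): return plane(t,95+p[0]/8-.45,170+p[1]/8-.45,z)
zb=.1257-.082
r=np.array([S(p,zb+.044) for p in((205,262),(320,500),(605,390))])
print('scene rack',((r[0]+r[2])/2).round(4),np.linalg.norm(r[0]-r[1]).round(4),np.linalg.norm(r[2]-r[1]).round(4));print(r.round(4))
print('top rail',Tt((478,175),zb).round(4),Tt((428,465),zb).round(4),'rim outer',Tt((497,160),.052).round(4),Tt((440,450),.052).round(4))
print('rack top right edge',Tt((420,165),zb+.044).round(4),Tt((378,455),zb+.044).round(4))
u=lambda i:cv2.resize(i,None,fx=14,fy=14,interpolation=cv2.INTER_CUBIC)
cv2.imwrite('pics/k.png',np.hstack([u(t['img'][180:222,133:165])]))
E
```

```text
t 14.55 tcp [0.5469 0.3454 0.1266] yaw -97.82 F [ 0.25  0.01 -4.88] gap 11.8
row [-0.02 -0.01  3.66] [ 0.002  0.001 -0.   ]
scene rack [0.5496 0.3428 0.0877] 0.0914 0.1034
[[0.5884 0.2915 0.0877]
 [0.6133 0.3795 0.0877]
 [0.5109 0.3941 0.0877]]
top rail [0.5959 0.2929 0.0437] [0.4964 0.3035 0.0437] rim outer [0.6    0.2844 0.052 ] [0.5011 0.2974 0.052 ]
rack top right edge [0.5922 0.2996 0.0877] [0.4972 0.3068 0.0877]
```

View pics/k.png

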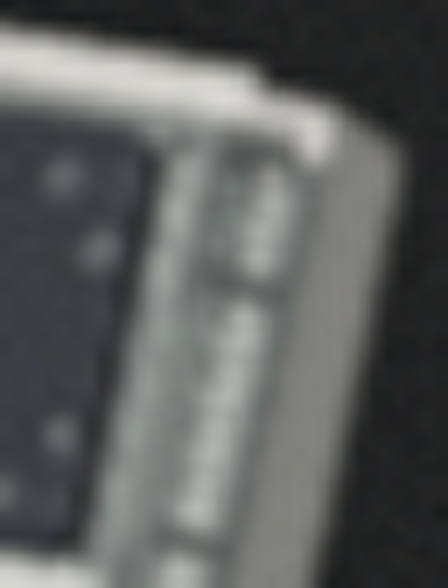

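```bash
python3 -m handwheel '[-0.15,0.02,0,0,0,0,0.5, -0.3,0.04,0,0,0,0,0.5, -0.3,0.04,0.1,0,0,0,0.5, -0.3,0.04,0.3,0,0,0,0.5, -0.3,0.04,0.5,0,0,0,0.5, -0.3,0.04,0.5,0,0,0,0.5]'; python3 - <<'E'
from h import *
go(.547,.3485,.09,-97.8)
s=look('scene');t=look('top')
u=lambda i,k:cv2.resize(i,None,fx=k,fy=k,interpolation=cv2.INTER_CUBIC)
cv2.imwrite('pics/l.png',np.hstack([u(t['img'][180:230,110:165],7),u(s['img'][240:290,320:379],7)]))
E
```

```text
t: 15.25
tcp_pos: [0.5472, 0.3494, 0.1226]
tcp_rot: [0.001, -0.657, 0.754, 0.001]
force: [-1.1, 5.7, 4.9]
finger_gap: 0.125
t 15.25 tcp [0.5472 0.3494 0.1226] yaw -97.8 F [-1.07  5.68  4.89] gap 11.8
row [0.1  0.01 3.26] [ 0.     0.004 -0.   ]
```

View pics/l.png

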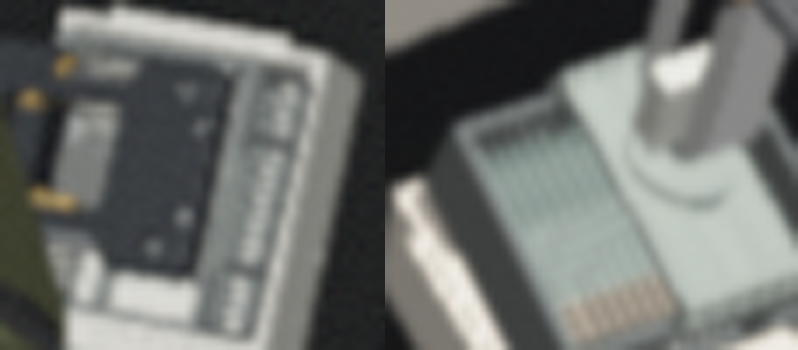

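```bash
python3 -m handwheel '[0,0,-0.5,0,0,0,0.5, 0,0,-1.5,0,0,0,0.5, 0,0,-2.5,0,0,0,0.5, 0,0,-2.5,0,0,0,0.5, 0,0,-2.5,0,0,0,0.5]'; python3 - <<'E'
from h import *
go(.547,.3485,.09,-97.8)
s=look('scene');t=look('top')
u=lambda i,k:cv2.resize(i,None,fx=k,fy=k,interpolation=cv2.INTER_CUBIC)
cv2.imwrite('pics/m_t.png',u(t['img'][165:235,90:170],9));cv2.imwrite('pics/m_s.png',u(s['img'][225:315,310:400],7)[:600])
E
```

```text
t: 15.85
tcp_pos: [0.5473, 0.3491, 0.1479]
tcp_rot: [0.001, -0.657, 0.754, 0.001]
force: [-0.0, 1.0, -5.7]
finger_gap: 0.125
t 15.85 tcp [0.5473 0.3491 0.1479] yaw -97.81 F [-0.05  0.96 -5.74] gap 11.7
row [0.08 0.02 5.79] [-0.     0.004 -0.   ]
```

View pics/m_t.png

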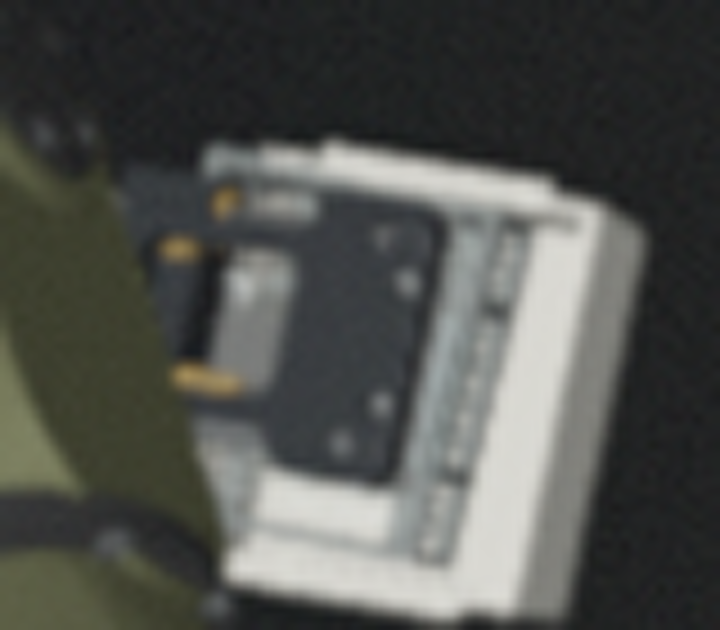

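View pics/m_s.png

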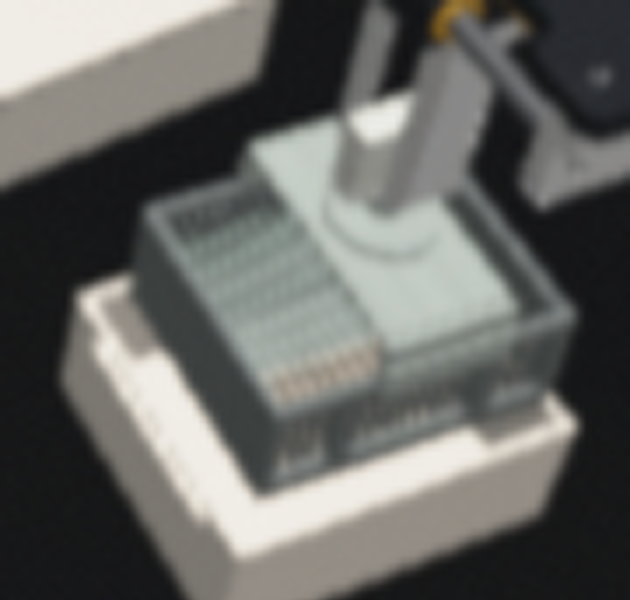

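```bash
python3 - <<'E'
from h import *
go(.547,.3485,.09,-97.8)
t=look('top');s=look('scene')
def S(p,z): return plane(s,310+p[0]/7-.45,225+p[1]/7-.45,z)[:2]
def Tt(p,z): return plane(t,90+p[0]/9-.45,165+p[1]/9-.45,z)[:2]
a=np.radians(-7.9); Rm=np.array([[np.cos(a),np.sin(a)],[-np.sin(a),np.cos(a)]]) # world->dish axes
D=np.array([.5505,.3465])
P=lambda n,p:print(n,p.round(4),'dish axes rel',(1000*Rm@(p-D)).round(1))
zb=.066; zt=zb+.044
for n,p,z in(('rack top left',(146,208),zt),('rack top front',(268,406),zt),('rack top right',(577,316),zt),('rack bot front',(258,495),zb),('dish left',(76,297),.052),('dish front',(238,560),.052),('dish right',(580,424),.052)): P('S '+n,S(p,z))
for n,p,z in(('rail far right',(530,222),zb),('rail near right',(445,563),zb),('top far left',(203,148),zt),('dish far right',(608,203),.052),('dish near right',(527,612),.052)): P('T '+n,Tt(p,z))
E
```

```text
t 15.95 tcp [0.547  0.3491 0.1473] yaw -97.8 F [-0.37  0.43 -4.03] gap 11.9
row [ 0.08 -0.01  5.73] [ 0.001  0.003 -0.   ]
S rack top left [0.5952 0.3016] dish axes rel [ 50.4 -38.4]
S rack top front [0.6092 0.3776] dish axes rel [53.9 38.9]
S rack top right [0.5068 0.4006] dish axes rel [-50.7  47.6]
S rack bot front [0.6079 0.382 ] dish axes rel [52. 43.]
S dish left [0.6048 0.2877] dish axes rel [ 61.9 -50.8]
S dish front [0.6205 0.3908] dish axes rel [63.2 53.5]
S dish right [0.4946 0.4088] dish axes rel [-63.9  54. ]
T rail far right [0.5982 0.3027] dish axes rel [ 53.3 -36.9]
T rail near right [0.4964 0.3209] dish axes rel [-50.1 -32.8]
T top far left [0.6108 0.3838] dish axes rel [54.6 45.3]
T dish far right [0.6067 0.2837] dish axes rel [ 64.3 -54.5]
T dish near right [0.4831 0.3001] dish axes rel [-60.4 -55.3]
```

```bash
python3 - <<'E'
from h import *
t=look('top');s=look('scene')
def tri(a,b):
    ra,rb=ray(t,*a),ray(s,*b); k=np.linalg.lstsq(np.c_[ra,-rb],s['xyz']-t['xyz'],rcond=None)[0]
    p,w=t['xyz']+ra*k[0],s['xyz']+rb*k[1]; return ((p+w)/2).round(4),np.linalg.norm(p-w).round(4)
Sp=lambda p:(310+p[0]/7-.45,225+p[1]/7-.45); Tp=lambda p:(90+p[0]/9-.45,165+p[1]/9-.45)
print('rack top +x+y',tri(Tp((203,148)),Sp((268,406))))
print('dish +x-y',tri(Tp((608,203)),Sp((76,297))))
print('rack rail +x-y',tri(Tp((530,222)),Sp((133,292))))
# calibrate rail with first picture, rack on bench
c=np.array([.4944,-.2905])
for p in((508,208),(525,390)): print('rail start z=0',(plane(t,245+p[0]/5-.4,175+p[1]/5-.4,0)[:2]-c).round(4))
cv2.imwrite('pics/n.png',cv2.resize(s['img'][225:315,310:400],None,fx=6.6,fy=6.6,interpolation=cv2.INTER_LANCZOS4))
E
```

```text
rack top +x+y (array([0.6109, 0.3807, 0.1152]), np.float64(0.0029))
dish +x-y (array([0.6055, 0.2855, 0.0503]), np.float64(0.004))
rack rail +x-y (array([0.5969, 0.303 , 0.0681]), np.float64(0.0028))
rail start z=0 [0.0478 0.0451]
rail start z=0 [-0.0544  0.0375]
```

```bash
python3 -c "
from h import *
go(.5465,.345,.1375,-95.6)"
```

```text
t 16.15 tcp [0.5471 0.3492 0.1474] yaw -97.81 F [ 0.11 -0.21 -4.71] gap 11.9
row [0.42 0.01 0.99] [ 0.     0.003 -0.039]
```

```bash
python3 -m handwheel '[0.2,0,0,0,0,-0.02,0.5, 0.42,0,0.3,0,0.002,-0.039,0.5, 0.42,0,0.8,0,0.002,-0.039,0.5, 0.42,0,1,0,0.002,-0.039,0.5, 0.42,0,1,0,0.002,-0.039,0.5, 0.42,0,1,0,0.002,-0.039,0.5]'; python3 - <<'E'
from h import *
go(.5465,.345,.1375,-95.6)
s=look('scene');t=look('top')
u=lambda i,k:cv2.resize(i,None,fx=k,fy=k,interpolation=cv2.INTER_CUBIC)
cv2.imwrite('pics/o_t.png',u(t['img'][165:235,90:170],9));cv2.imwrite('pics/o_s.png',u(s['img'][225:310,310:400],7))
E
```

```text
t: 16.75
tcp_pos: [0.5466, 0.3451, 0.1374]
tcp_rot: [0.0, -0.672, 0.741, 0.001]
force: [0.2, -0.2, -4.9]
finger_gap: 0.126
t 16.75 tcp [0.5466 0.3451 0.1374] yaw -95.57 F [ 0.23 -0.2  -4.86] gap 11.8
row [ 0.01  0.01 -0.01] [0.    0.001 0.   ]
```

View pics/o_t.png

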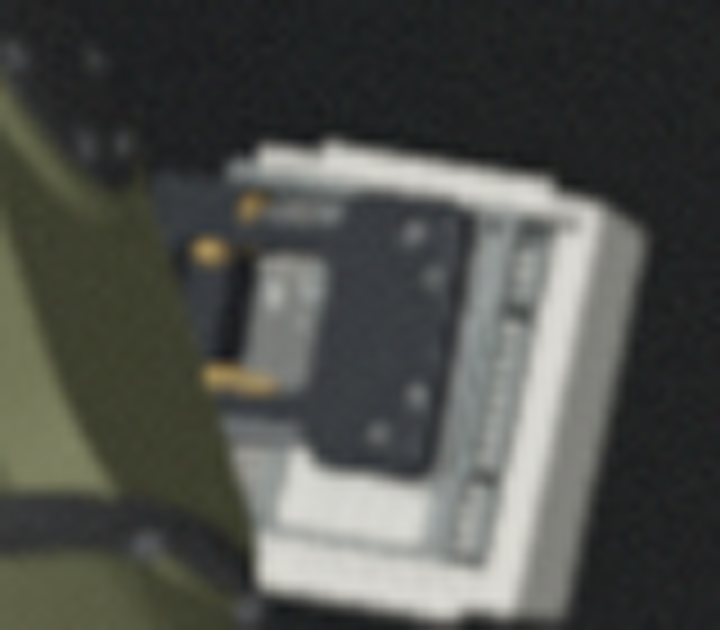

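View pics/o_s.png

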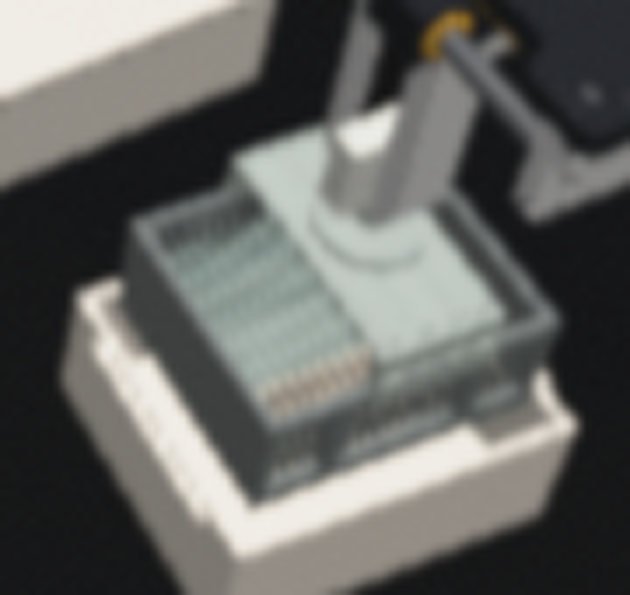

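```bash
python3 -m handwheel '[0.2,0.08,0,0,0,0,0.5, 0.2,0.08,0.2,0,0,0,0.5, 0.2,0.08,0.5,0,0,0,0.5, 0.2,0.08,0.8,0,0,0,0.5, 0.2,0.08,1,0,0,0,0.5, 0.2,0.08,1,0,0,0,0.5]'; python3 - <<'E'
from h import *
go(.5456,.343,.1175,-95.6)
t=look('top')
cv2.imwrite('pics/p_t.png',cv2.resize(t['img'][165:235,90:170],None,fx=9,fy=9,interpolation=cv2.INTER_CUBIC))
E
```

```text
t: 17.45
tcp_pos: [0.5455, 0.3432, 0.1271]
tcp_rot: [0.0, -0.672, 0.741, 0.001]
force: [0.8, -0.7, -5.3]
finger_gap: 0.129
t 17.45 tcp [0.5455 0.3432 0.1271] yaw -95.57 F [ 0.83 -0.71 -5.27] gap 12.1
row [ 0.02 -0.02  0.96] [0.001 0.001 0.001]
```

View pics/p_t.png

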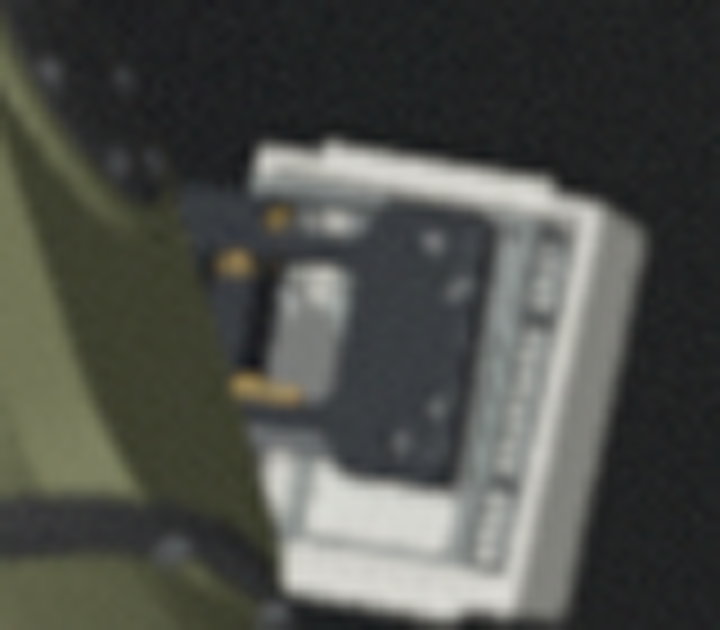

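```bash
python3 -m handwheel '[0,0,0.2,0,0,0,0.5, 0,0,0.5,0,0,0,0.5, 0,0,0.7,0,0,0,0.5, 0,0,0.7,0,0,0,0.5]' && python3 -c "
from h import *
go(.5456,.343,.1175,-95.6)"
```

```text
t: 17.9
tcp_pos: [0.5454, 0.3432, 0.1199]
tcp_rot: [0.0, -0.672, 0.741, 0.001]
force: [-0.4, 0.2, -5.3]
finger_gap: 0.125
t 17.9 tcp [0.5454 0.3432 0.1199] yaw -95.57 F [-0.43  0.19 -5.26] gap 11.8
row [ 0.01 -0.02  0.24] [0.001 0.001 0.001]
```

Free, and already lower than the earlier contact height. I continue down.

```bash
python3 -m handwheel '[0,0,0.2,0,0,0,0.5, 0,0,0.5,0,0,0,0.5, 0,0,0.8,0,0,0,0.5, 0,0,1,0,0,0,0.5, 0,0,1,0,0,0,0.5]' && python3 -c "
from h import *
go(.5456,.343,.1175,-95.6)"
```

```text
t: 18.4
tcp_pos: [0.5453, 0.3431, 0.1095]
tcp_rot: [-0.0, -0.672, 0.741, 0.001]
force: [0.4, -0.2, -4.1]
finger_gap: 0.126
t 18.4 tcp [0.5453 0.3431 0.1095] yaw -95.57 F [ 0.36 -0.24 -4.09] gap 11.8
row [ 0.01 -0.03 -0.8 ] [0.001 0.001 0.001]
```

```bash
python3 -m handwheel '[0,0,0.2,0,0,0,0.5, 0,0,0.5,0,0,0,0.5, 0,0,0.8,0,0,0,0.5, 0,0,1,0,0,0,0.5, 0,0,1.2,0,0,0,0.5, 0,0,1.2,0,0,0,0.5]' && python3 - <<'E'
from h import *
go(.5456,.343,.09,-95.6)
s=look('scene');t=look('top')
u=lambda i,k:cv2.resize(i,None,fx=k,fy=k,interpolation=cv2.INTER_CUBIC)
cv2.imwrite('pics/q.png',np.hstack([u(t['img'][175:235,110:170],6.5),u(s['img'][235:295,320:380],6.5)]))
E
```

```text
t: 19.0
tcp_pos: [0.5451, 0.343, 0.0971]
tcp_rot: [-0.001, -0.672, 0.741, 0.001]
force: [-1.0, -0.1, -4.9]
finger_gap: 0.125
t 19.0 tcp [0.5451 0.343  0.0971] yaw -95.57 F [-0.96 -0.06 -4.89] gap 11.8
row [-0.   -0.05  0.71] [0.002 0.    0.001]
```

View pics/q.png

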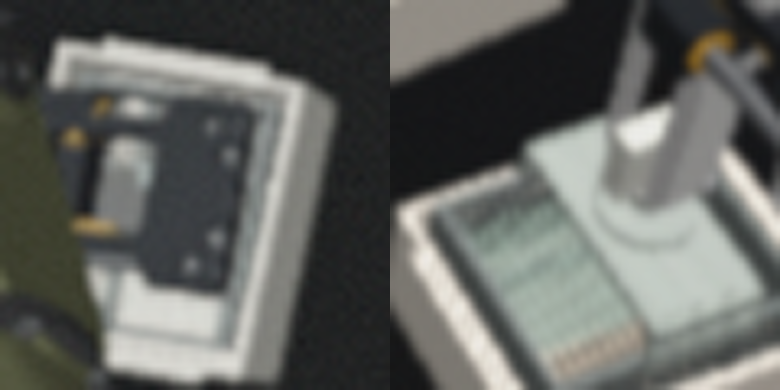

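Well inside the dish, hanging free. Expected floor contact is at TCP ≈ 0.086; I go down in small steps.

```bash
python3 -m handwheel '[0,0,0.2,0,0,0,0.5, 0,0,0.4,0,0,0,0.5, 0,0,0.6,0,0,0,0.5, 0,0,0.7,0,0,0,0.5, 0,0,0.7,0,0,0,0.5]'; python3 -m handwheel '[0,0,0.1,0,0,0,0.5, 0,0,0.2,0,0,0,0.5, 0,0,0.2,0,0,0,0.5, 0,0,0.2,0,0,0,0.5]'
```

```text
t: 19.6
tcp_pos: [0.5452, 0.3431, 0.0903]
tcp_rot: [-0.0, -0.672, 0.741, 0.001]
force: [0.1, -0.3, -3.8]
finger_gap: 0.123
t: 20.0
tcp_pos: [0.5452, 0.3431, 0.0882]
tcp_rot: [-0.0, -0.672, 0.741, 0.001]
force: [0.3, -0.3, -4.7]
finger_gap: 0.126
```

```bash
python3 -m handwheel '[0,0,0.1,0,0,0,0.5, 0,0,0.2,0,0,0,0.5, 0,0,0.2,0,0,0,0.5, 0,0,0.2,0,0,0,0.5]'
```

```text
t: 20.4
tcp_pos: [0.5453, 0.3431, 0.0865]
tcp_rot: [-0.0, -0.672, 0.741, 0.001]
force: [0.0, -0.3, -1.8]
finger_gap: 0.126
```

```bash
python3 -m handwheel '[0,0,0.1,0,0,0,0.5, 0,0,0.2,0,0,0,0.5, 0,0,0.3,0,0,0,0.5, 0,0,0.35,0,0,0,0.5, 0,0,0.35,0,0,0,0.5]'; python3 -m handwheel '[0,0,0.05,0,0,0,0.5, 0,0,0.05,0,0,0,0.5, 0,0,0.05,0,0,0,0.5]'
```

```text
t: 20.9
tcp_pos: [0.5453, 0.3431, 0.0829]
tcp_rot: [-0.0, -0.672, 0.741, 0.001]
force: [-0.1, -0.3, -0.9]
finger_gap: 0.125
t: 21.2
tcp_pos: [0.5453, 0.3431, 0.0824]
tcp_rot: [-0.0, -0.672, 0.741, 0.001]
force: [-0.6, 0.4, -0.4]
finger_gap: 0.126
```

```bash
python3 -m handwheel '[0,0,0.05,0,0,0,0.5, 0,0,0.05,0,0,0,0.5, 0,0,0.05,0,0,0,0.5]'; python3 - <<'E'
from h import *
s=look('scene');t=look('top')
u=lambda i,k:cv2.resize(i,None,fx=k,fy=k,interpolation=cv2.INTER_CUBIC)
cv2.imwrite('pics/r.png',np.hstack([u(t['img'][175:235,110:170],6.5),u(s['img'][240:300,320:380],6.5)]))
E
```

```text
t: 21.5
tcp_pos: [0.5453, 0.3432, 0.082]
tcp_rot: [-0.0, -0.672, 0.741, 0.001]
force: [0.3, -0.2, 0.4]
finger_gap: 0.123
```

View pics/r.png

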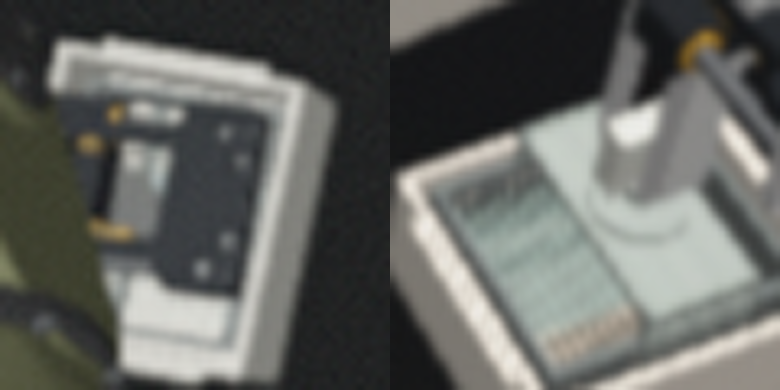

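```bash
python3 -m handwheel '[0,0,0,0,0,0,1.4, 0,0,0,0,0,0,1.8, 0,0,0,0,0,0,2.5, 0,0,0,0,0,0,3, 0,0,0,0,0,0,3]'; python3 -m handwheel '[0,0,-0.5,0,0,0,3, 0,0,-1.5,0,0,0,3, 0,0,-3,0,0,0,3, 0,0,-6,0,0,0,3, 0,0,-10,0,0,0,3, 0,0,-14,0,0,0,3]'; python3 -m handwheel '[0,-3,-3,0,0,0,3, 0,6,-5,0,0,0,3, 0,10,-8,0,0,0,3, 0,15,-8,0,0,0,3, 0,15,-8,0,0,0,3]'; python3 - <<'E'
from h import *
go(.5456,.343,.09,-95.6)
s=look('scene');t=look('top')
u=lambda i,k:cv2.resize(i,None,fx=k,fy=k,interpolation=cv2.INTER_CUBIC)
cv2.imwrite('pics/s_t.png',u(t['img'][165:235,90:170],9));cv2.imwrite('pics/s_s.png',u(s['img'][225:310,310:400],7))
E
```

```text
t: 22.1
tcp_pos: [0.5453, 0.3432, 0.082]
tcp_rot: [-0.0, -0.672, 0.741, 0.001]
force: [-0.2, -0.2, -0.4]
finger_gap: 0.316
t: 22.7
tcp_pos: [0.5453, 0.3429, 0.2249]
tcp_rot: [0.0, -0.672, 0.741, 0.001]
force: [0.5, 0.9, -0.4]
finger_gap: 0.319
t: 23.2
tcp_pos: [0.3938, 0.3574, 0.3075]
tcp_rot: [0.002, -0.672, 0.74, 0.001]
force: [0.8, 0.4, 0.2]
finger_gap: 0.322
t 23.2 tcp [0.3938 0.3574 0.3075] yaw -95.55 F [0.76 0.37 0.18] gap 30.3
row [  0.04 -15.22  21.76] [-0.001  0.003  0.001]
```

View pics/s_t.png

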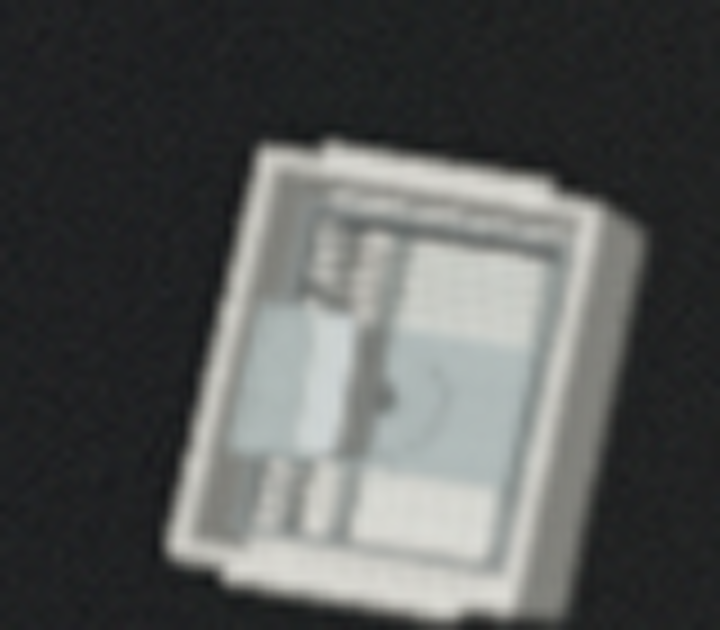

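View pics/s_s.png

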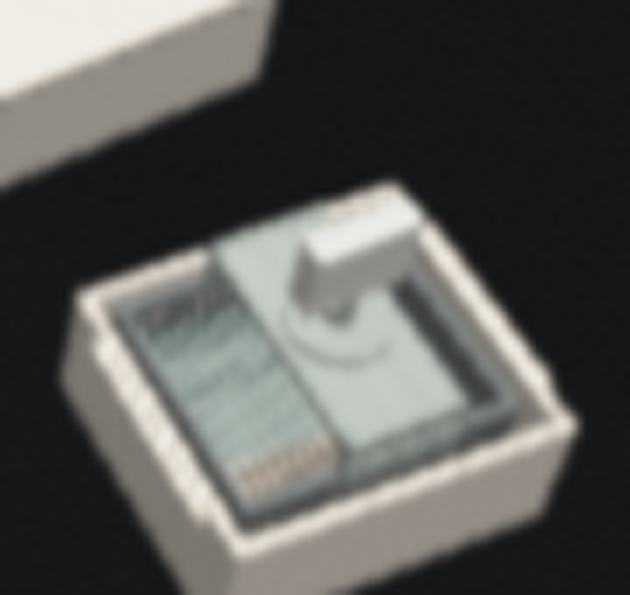

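```bash
python3 - <<'E'
from h import *
t=look('top');s=look('scene')
def tri(a,b):
    ra,rb=ray(t,*a),ray(s,*b); k=np.linalg.lstsq(np.c_[ra,-rb],s['xyz']-t['xyz'],rcond=None)[0]
    p,w=t['xyz']+ra*k[0],s['xyz']+rb*k[1]; return ((p+w)/2).round(4),np.linalg.norm(p-w).round(4)
Sp=lambda p:(310+p[0]/7-.45,225+p[1]/7-.45); Tp=lambda p:(90+p[0]/9-.45,165+p[1]/9-.45)
print('plate top c',tri(Tp((328,382)),Sp((360,230))))
print('top-only',plane(t,*Tp((328,382)),.114),'scene-only',plane(s,*Sp((360,230)),.114))
print('flange c T',plane(t,*Tp((383,397)),.067),'S',plane(s,*Sp((340,322)),.067))
for n,p in(('rim +x+y',(262,148)),('+x-y',(608,203)),('-x-y',(522,612)),('-x+y',(165,558))): print(n,plane(t,*Tp(p),.052).round(4))
for n,p in(('rack top -y far',(567,240)),('-y near',(508,570)),('rack far +y',(310,200))): print(n,plane(t,*Tp(p),.048).round(4))
E
```

```text
plate top c (array([0.5439, 0.343 , 0.1118]), np.float64(0.0011))
top-only [0.54407264 0.34175712 0.114     ] scene-only [0.54490662 0.3443901  0.114     ]
flange c T [0.54483133 0.34224879 0.067     ] S [0.54426109 0.34668358 0.067     ]
rim +x+y [0.6215 0.3896 0.052 ]
+x-y [0.6067 0.2837 0.052 ]
-x-y [0.483  0.3015 0.052 ]
-x+y [0.4969 0.4086 0.052 ]
rack top -y far [0.5957 0.2965 0.048 ]
-y near [0.4956 0.3077 0.048 ]
rack far +y [0.6064 0.3753 0.048 ]
```

```bash
python3 -c "
from rig import arm
print(arm.sign_off())"
```

```text
the job is handed in; nothing more can be done
None
```

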